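Unbolt the slotted mail chest

TASK

Two grey steel mail chests stand on the sorting table, each with a sliding bolt on its lid. Unbolt the chest that has the letter slot in its lid: lift the bolt's handle clear of its notch, slide the bolt all the way back out of the keeper, and lower the handle into the other notch so that the bolt stays open. Leave the bolt of the plain chest shut.

Things in the scene. Friction and masses are not known exactly. Their poses are not given: they have to be found in the camera images.
- slot_grip (a point): Middle of the handle's round grip, 16 mm thick, 40 mm long, on the slotted chest's bolt; 70 mm from the bolt's axis, 134 mm above the table. Axes with the handle level: x towards the bolt's axis, y along the bolt to its keeper (bolt is drawn along -y), z up; they turn with the handle. Clear beside it along y, 26 mm clear under it; the guard strip stands 17 mm past its inner end.
- slot_bolt (a joint): Travel of the steel bolt on the grey chest (200 x 240 x 100 mm high, fixed, yaw within 0.4 rad) whose lid has a black letter slot: m, 0 shut, 0.05 drawn, at its stop. Starts at 0 to 0.004. Bar 16 mm thick, level, 34 mm above the lid in two dark guides; keeper is the third block. Its handle, a 10 mm rod, points to the robot's side. Drag about 2 N; stays where left.
- slot_handle (a joint): Handle's angle about the bolt, rad: 0 level in a notch (start), grows as lifted, stop at 1.2; falls back if let go. A guard strip 30 mm from the axis, top 8 mm over it, has two notches: the rod clears the tooth between them above 0.47 (grip 32 mm up, 8 mm nearer the axis). It can lie level with the bolt at 0 to 0.007 (shut notch) or 0.039 to 0.05 (open notch).
- plain_bolt (a joint): Travel of the same kind of bolt on the other chest, which is alike but has two low ribs on its lid instead of a letter slot: m, 0 shut, 0.05 drawn; starts at 0 to 0.004, to stay shut. The two chests stand left and right, either way round.

How it is judged:
By the outcome, as a careful person would: the job done as asked, in the order asked, and still so for the second after the job is handed in, with the robot touching nothing.
It also fails if it takes over 35 s, if anything falls off the work surface, if the arm or the gripper's body presses on something with over 40 N, if the wrist force passes 120 N, or if a joint passes its speed limit or range.

ROBOT

A 6-joint arm with a two-finger parallel gripper is mounted at the origin on the work surface. World frame = base frame: x ahead of the robot, y to its left, z up, the work surface at z = 0. Lengths are in m, angles in degrees, forces in N, time in s.
With the tool pointing down it reaches from about 0.3 to 0.875 m from the base axis. Payload 4.2 kg.
Tool frame: the origin (TCP) lies midway between the tips of the shut fingers; the grasp point (between the pads) lies 19 mm behind it (env.pinch_z is the distance from the TCP to the grasp point, in m); z points along the fingers, y is the direction in which the jaws open and shut (so a half turn about z gives the same grasp; the last joint's range is limited). The gripper opens to 85 mm and grips with 20 to 120 N. Pads are 22 mm wide; open, the fingers measure 114 mm over their backs; the gripper's body (76 mm by 85 mm) begins 54 mm behind the grasp point. The pads swing forward as they close: fully open they stand 13 mm farther back than shut.
Start: joints at [-68.927, 18.312, 89.639, -0, 72.044, -1.146], TCP at [0.217, -0.532, 0.199] pointing down, gripper open.
Joint ranges: [-177.97, 177.97], [-48.28, 115.42], [12.27, 149.76], [-77.06, 257.06], [2.81, 150.46], [-146.56, 146.56]. Speed limits (degrees/s): [147.25, 147.25, 180, 180, 180, 180].

INTERFACE

Orientations are given as [roll, pitch, yaw] about the fixed x, y, z axes, in that order (R = Rz(yaw) Ry(pitch) Rx(roll)).
In Python, from plant import env gives the robot as it stands.
- The arm moves only by the shell command python3 -m creep 'ROWS' [OPENING]. ROWS is JSON, a list that holds one entry, the list of rows, each a list of 4 numbers: the shift along the tool's x, y, z in units of 4 cm (1.0 is 4 cm), then the turn about the tool's z in units of 8 degrees (1.0 is 8 degrees). In form: [[[tx, ty, tz, yaw], ...]]. A call has 1 to 20 rows; each row shifts and turns the commanded pose from where the row before left it, along the tool's axes as they then stand; what a row does not reach is not made up. A row lasts 1/10 s, in which the tool goes at most 50 mm and 8.59 degrees, less where a joint would pass 70% of its speed; a pose out of reach is approached as far as the arm can. A call with a number of a shift or a turn outside -1 to 1 is refused whole. A call with a gripper value outside its range is refused whole. OPENING is the closure, from -1 (fully open) to 1 (shut), set as the call begins (- or left out, the last holds). The fingers move at their own pace and stop on an object; the grip force is fixed at half the most. Time passes only in rows, so rows that do not move let the fingers close. It gives the time, the measured TCP pose, the force and the opening at its end, in the units of the state.
- env.sense(): the state, without advancing time (a new reading comes with each control period).
- env.capture(name): name is "side" or "top" or "wrist"; returns the picture (384x512x3 uint8, red, green, blue); there is no depth.
- env.camera_model(name): a dict with "intrinsics" (3x3 intrinsics, pixels), "R" (3x3) and "t" (3): a world point X has camera coordinates R X + t. Camera axes: x right, y down, z forward; pixel columns grow to the right and rows downward; lengths in m; the calibration is good to about 2 mm. A picture is of the moment at which its call begins: read the wrist's pose just before it. camera_model takes no time and is no camera call; for the wrist camera it gives the pose at the moment of the call.
- env.hand_in(): hands the job in, once; it reports no verdict.
The state is a dict: "t": time; "joint_pos": joint angles; "joint_velocities": joint speeds; "effort": joint torques, N m; "ee_pos": TCP position; "orientation": TCP orientation; "force": force on the tool from outside, world axes, zero at the start; "torque": the same for the moment, N m; "grip_width": finger opening in m.
Only numpy, scipy, OpenCV 4.12 (cv2) and the standard library are available. Lean on these libraries where they do the work, as an engineer would, in place of code of your own. Each camera call takes 0.05 s, during which the arm holds its last target. There are 200 camera calls.

## Working session

There is one attempt and no reset: what is moved stays moved. The work goes in short steps, Python scripts to look and compute and a shell command to move; the robot and the scene stay as the last step left them, time stands still between calls to the robot, and variables do not carry over. Pictures are saved under pics/ and viewed, about 8 in all and at most 12, crops included, and the job is handed in when it is done.

```bash
ls; mkdir -p pics; python3 - <<'E'
from plant import env
import cv2
s=env.sense(); print({k:s[k] for k in("t","ee_pos","orientation","force","grip_width")}, env.pinch_z)
for n in("top","side"):
    im=env.capture(n); cv2.imwrite(f"pics/{n}0.png",im[:,:,::-1])
    c=env.camera_model(n); print(n,c)
E
```

```text
pics
{'t': 0.0, 'ee_pos': array([ 0.21723409, -0.53179905,  0.19815664]), 'orientation': array([-1.79895034e+02, -1.06616427e-03,  2.22195474e+01]), 'force': array([-0.0716587 ,  0.08898454, -0.25863931]), 'grip_width': 0.08527271768349519} 0.0187
top {'intrinsics': array([[369.97024282,   0.        , 254.11504559],
       [  0.        , 369.97024282, 193.52074089],
       [  0.        ,   0.        ,   1.        ]]), 'R': array([[-0.00881271, -0.99965438, -0.02476825],
       [-0.99974373,  0.0093246 , -0.02062823],
       [ 0.02085206,  0.02458011, -0.99948037]]), 't': array([0.02027069, 0.55748223, 0.87105122])}
side {'intrinsics': array([[420.2705235 ,   0.        , 259.06244779],
       [  0.        , 420.2705235 , 192.2278509 ],
       [  0.        ,   0.        ,   1.        ]]), 'R': array([[-0.9972222 , -0.07432949,  0.00479685],
       [-0.05384622,  0.67492109, -0.73592263],
       [ 0.05146326, -0.73413667, -0.67704865]]), 't': array([0.55954593, 0.15295192, 0.98798089])}
```

View pics/top0.png

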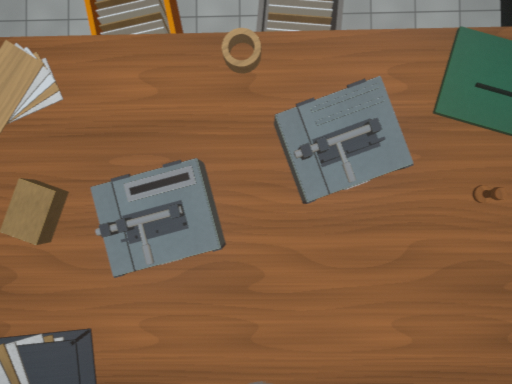

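View pics/side0.png

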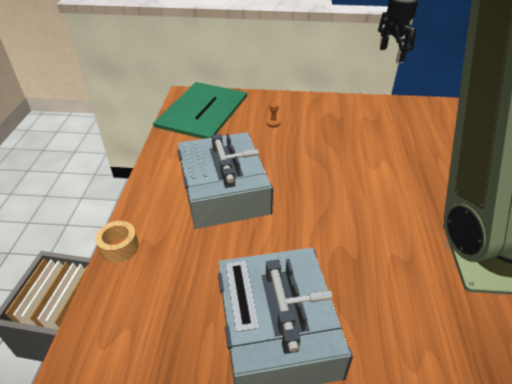

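Top view: the slotted chest is the left one (black slot near px (160,183), handle (142,225)→(149,262)); the plain ribbed chest is right. Side view agrees (slot at (240,295), grip at (318,296)).

```bash
python3 - <<'E'
import cv2,numpy as np
a=cv2.imread("pics/top0.png")[150:285,80:235]; b=cv2.imread("pics/side0.png")[240:384,210:365]
a=cv2.resize(a,None,fx=2.5*2,fy=5,interpolation=cv2.INTER_CUBIC)[:600]
b=cv2.resize(b,None,fx=5,fy=5,interpolation=cv2.INTER_CUBIC)[:600]
a=cv2.resize(a,(620,540)); b=cv2.resize(b,(620,576))
cv2.imwrite("pics/ca.png",a);cv2.imwrite("pics/cb.png",b)
E
```

```text
(no output)
```

View pics/ca.png

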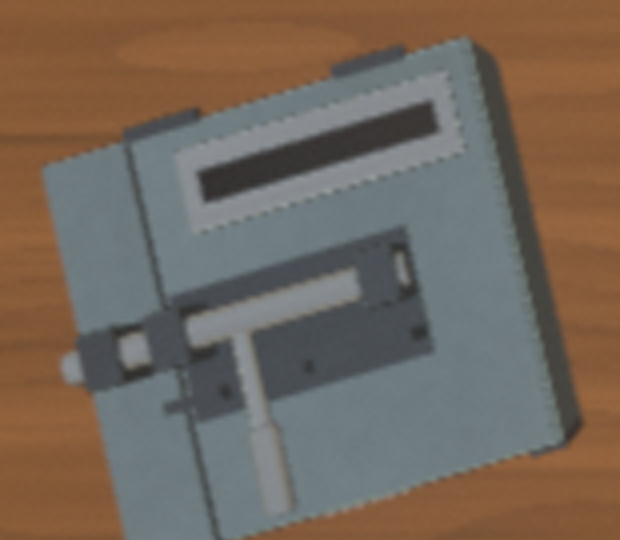

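View pics/cb.png

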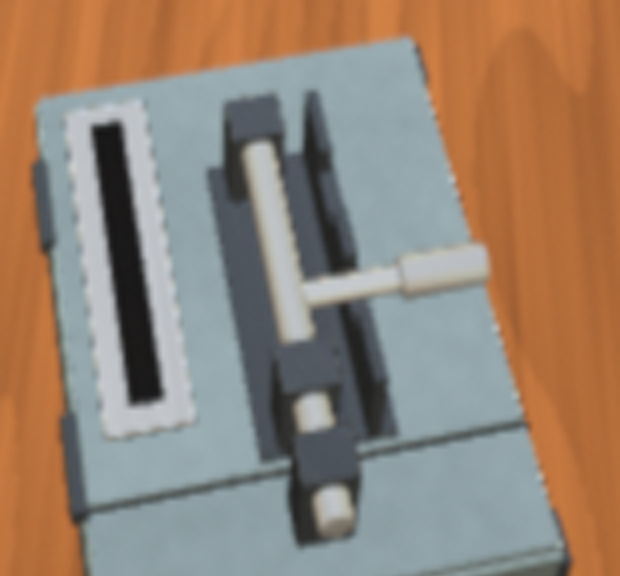

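```bash
cat > h.py <<'E'
from plant import env
import numpy as np
def ray(n,px,c=None):
    c=c or env.camera_model(n); d=c["R"].T@np.linalg.inv(c["intrinsics"])@np.r_[px,1.]; return -c["R"].T@c["t"],d
def onz(n,px,z,c=None):
    o,d=ray(n,px,c); return o+d*(z-o[2])/d[2]
def tri(a,b):
    A=[];r=[]
    for o,d in(a,b):
        d=d/np.linalg.norm(d);P=np.eye(3)-np.outer(d,d);A.append(P);r.append(P@o)
    return np.linalg.lstsq(np.vstack(A),np.hstack(r),rcond=None)[0]
E
python3 - <<'E'
from h import *
T=lambda u,v:(80+u/4-.4,150+v/4.5-.4); S=lambda u,v:(210+u/4-.4,240+v/4.8-.4)
g=T(269,470);gs=S(445,270)
print("grip top",onz("top",g,.134),"side",onz("side",gs,.134),"tri",tri(ray("top",g),ray("side",gs)))
a=onz("top",T(70,366),.134);b=onz("top",T(408,270),.134);d=a-b;print("axis",a,b,"yaw",np.degrees(np.arctan2(-d[0],d[1])))
j=onz("top",T(245,320),.134);e=onz("top",T(281,512),.134);print("rod yaw",np.degrees(np.arctan2(*(j-e)[[1,0]])),np.linalg.norm(j-e))
n=np.array([-d[1],d[0],0])/np.linalg.norm(d);gg=onz("top",g,.134);print("grip-axis",abs((gg-a)@n))
a=onz("side",S(335,515),.134);b=onz("side",S(258,140),.134);d=a-b;print("side axis yaw",np.degrees(np.arctan2(-d[0],d[1])))
for p,q in(((45,168),(470,38)),):
    p,q=onz("top",T(*p),.1),onz("top",T(*q),.1);print("lid edge",np.linalg.norm(p-q),np.degrees(np.arctan2(-(p-q)[0],(p-q)[1])))
E
```

```text
grip top [0.43398883 0.23119093 0.134     ] side [0.43388295 0.22870811 0.134     ] tri [0.43426945 0.2304004  0.13649768]
axis [0.48156605 0.33339609 0.134     ] [0.5236609  0.15977954 0.134     ] yaw 13.628860593311016
rod yaw 11.86516872298422 0.08856289917646525
grip-axis 0.07032033506828278
side axis yaw 14.114848480739244
lid edge 0.2362792673631867 14.535573252760146
```

```bash
python3 -m creep '[[[0,0,-0.9,0.5],[0,0,-0.6,0.55],[1,0,0,0],[1,0,0,0],[1,0,0,0],[1,0,0,0],[0.3,-0.8,0,0],[0.3,-0.8,0,0],[0.3,-0.8,0,0],[0.3,-0.8,0,0]]]' -1; python3 -m creep '[[[0.3,-0.8,0,0],[0.3,-0.8,0,0],[0.3,-0.8,0,0],[0.3,-0.8,0,0],[0.3,-0.8,0,0],[0.3,-0.8,0,0],[0.3,-0.8,0,0],[0.3,-0.8,0,0],[0.3,-0.8,0,0],[0.3,-0.8,0,0],[0.3,-0.8,0,0],[0,0,0,0],[0,0,0,0],[0,0,0,0]]]'
```

```text
t: 1.1
ee_pos: [0.3888, -0.3568, 0.2584]
orientation: [-179.9, 0.0, 13.8]
force: [0.2, 0.1, 1.3]
grip_width: 0.0853
t: 2.5
ee_pos: [0.4327, 0.0143, 0.2588]
orientation: [180.0, 0.0, 13.8]
force: [-0.3, -0.1, 0.4]
grip_width: 0.0857
```

```bash
python3 -m creep '[[[0.19,-0.75,0,0],[0.19,-0.75,0,0],[0.19,-0.75,0,0],[0.19,-0.75,0,0],[0.19,-0.75,0,0],[0.19,-0.75,0,0],[0.18,-0.73,0,0],[0,0,0.5,0],[0,0,0.25,0],[0,0,0,0],[0,0,0,0]]]'; python3 - <<'E'
from h import *
import cv2
s=env.sense();c=env.camera_model("wrist");im=env.capture("wrist")
print(s["ee_pos"])
def pr(X): p=c["intrinsics"]@(c["R"]@X+c["t"]); return p[:2]/p[2]
y=np.radians(13.8);ax=np.array([np.cos(y),np.sin(y),0]);ay=np.array([-np.sin(y),np.cos(y),0])
g=np.array([.434,.230,.134]); im=im[:,:,::-1].copy()
for k,col in((-.02,(0,0,255)),(0,(0,255,0)),(.02,(0,0,255)),(.07,(255,0,0))):
    p=pr(g+k*ax);print(p);cv2.circle(im,tuple(int(round(v)) for v in p),2,col,-1)
cv2.imwrite("pics/w1.png",im)
E
```

```text
t: 3.6
ee_pos: [0.4346, 0.2298, 0.2292]
orientation: [180.0, -0.0, 13.7]
force: [0.7, -0.0, -0.7]
grip_width: 0.0853
[0.43461276 0.22977231 0.22919955]
[252.41576774 204.88565491]
[252.37296438 185.79338058]
[252.32816012 165.80861347]
[252.20641768 111.50586453]
```

View pics/w1.png

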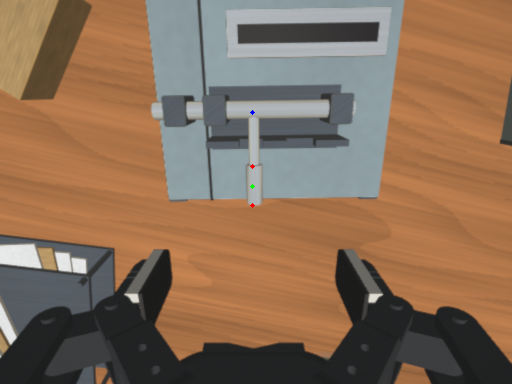

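The wrist view shows the predicted grip points lying on the grip (255,186), about 1 px off sideways; the yaw matches. Descend and grip.

```bash
python3 -m creep '[[[0,0.03,0.6,0],[0,0,0.6,0],[0,0,0.6,0],[0,0,0.6,0],[0,0,0.3,0],[0,0,0.16,0],[0,0,0,0],[0,0,0,0]]]' && python3 -m creep '[[[0,0,0,0],[0,0,0,0],[0,0,0,0],[0,0,0,0],[0,0,0,0],[0,0,0,0],[0,0,0,0],[0,0,0,0],[0,0,0,0],[0,0,0,0]]]' 1
```

```text
t: 4.45
ee_pos: [0.4354, 0.2299, 0.1156]
orientation: [-180.0, -0.1, 13.8]
force: [-0.1, 0.9, -0.2]
grip_width: 0.0854
t: 5.45
ee_pos: [0.4345, 0.2296, 0.1146]
orientation: [180.0, 0.0, 13.8]
force: [-0.3, 0.0, 0.3]
grip_width: -0.0
```

Jaws shut to 0 – the grip is not between the pads. Look.

```bash
python3 - <<'E'
from h import *
import cv2
a=env.capture("wrist")[:,:,::-1];b=env.capture("side")[:,:,::-1][230:384,200:405]
b=cv2.resize(b,(512,384),interpolation=cv2.INTER_CUBIC)
cv2.imwrite("pics/w2.png",cv2.resize(np.hstack([a,b]),(800,300),interpolation=cv2.INTER_AREA))
E
```

```text
(no output)
```

View pics/w2.png

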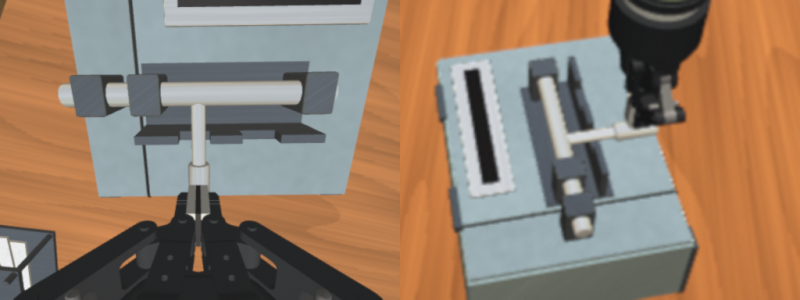

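Wrist+side view: the handle is still level and the shut fingers seem to sit above/beyond the grip's outer half. I'll check by projecting the TCP into the side and top views.

```bash
python3 - <<'E'
from h import *
import cv2
s=env.sense();print(s["ee_pos"],s["force"],s["grip_width"],s["joint_pos"])
y=np.radians(13.8);ax=np.array([np.cos(y),np.sin(y),0]);g=np.array([.434,.230,.134])
out=[]
for n,(r0,c0) in(("side",(250,270)),("top",(205,100))):
    c=env.camera_model(n);im=env.capture(n)[:,:,::-1]
    k=5;cr=cv2.resize(im[r0:r0+90,c0:c0+78],None,fx=k,fy=k,interpolation=cv2.INTER_CUBIC)
    def dot(X,col):
        p=c["intrinsics"]@(c["R"]@X+c["t"]);p=p[:2]/p[2];print(n,p)
        cv2.circle(cr,(int((p[0]-c0+.5)*k),int((p[1]-r0+.5)*k)),3,col,-1)
    dot(s["ee_pos"],(0,0,255));dot(s["ee_pos"]+[0,0,.0187],(0,255,255))
    for q in(-.02,.02):dot(g+q*ax,(0,255,0))
    out.append(cr)
cv2.imwrite("pics/st3.png",np.hstack(out))
E
```

```text
[0.43453515 0.22960403 0.11455654] [0.77194688 0.61738021 0.04626019] 0.00013105020857889123 [ 2.65128944e+01  1.50917014e+01  1.07616148e+02 -3.62700830e-03
  5.72944594e+01  1.02694414e+02]
side [319.39055357 302.3318155 ]
side [320.4570016  296.49110482]
side [331.6079031  294.90534457]
side [309.93677677 298.03440731]
top [150.53858339 252.44489724]
top [147.73853145 253.71866009]
top [149.79023971 263.61801855]
top [145.07635549 244.46692978]
```

View pics/st3.png

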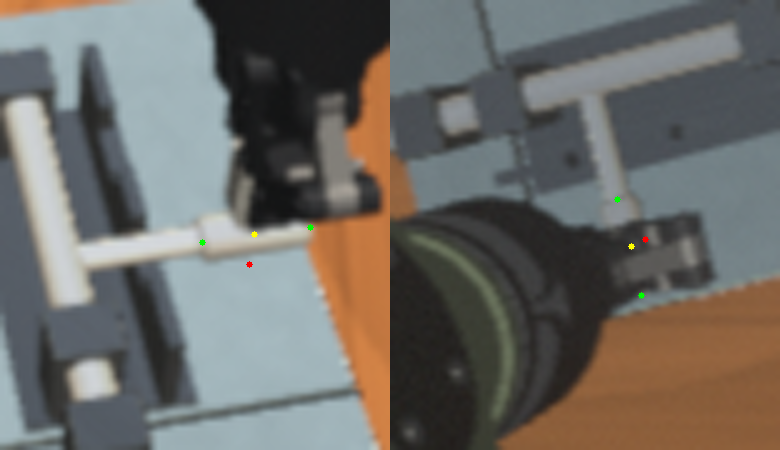

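The shown fingertips look above the grip, but the wrist view is ambiguous; view a wrist close-up with TCP projected.

```bash
python3 - <<'E'
from h import *
import cv2
s=env.sense();c=env.camera_model("wrist");im=env.capture("wrist")[:,:,::-1]
r0,c0,k=190,180,5
cr=cv2.resize(im[r0:r0+115,c0:c0+150],None,fx=k,fy=k,interpolation=cv2.INTER_CUBIC)
def dot(X,col):
    p=c["intrinsics"]@(c["R"]@X+c["t"]);p=p[:2]/p[2];print(p);cv2.circle(cr,(int((p[0]-c0+.5)*k),int((p[1]-r0+.5)*k)),3,col,-1)
dot(s["ee_pos"],(0,0,255));dot(s["ee_pos"]+[0,0,.0187],(0,255,255));dot(s["ee_pos"]+[0,0,.04],(255,0,255))
cv2.imwrite("pics/w4.png",cr)
E
```

```text
[252.47056006 227.90409649]
[252.37470789 241.47710288]
[252.23863484 260.74552949]
```

View pics/w4.png

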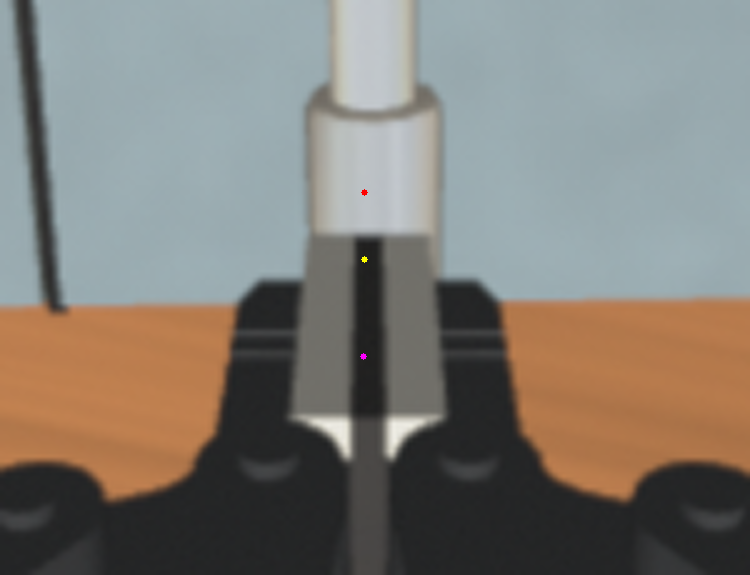

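```bash
python3 - <<'E'
from h import *
s=env.sense();c=env.camera_model("wrist")
y=np.radians(13.8);ax=np.array([np.cos(y),np.sin(y),0]);ay=np.array([-ax[1],ax[0],0]);g=np.array([.434,.230,.134])
def pr(X): p=c["intrinsics"]@(c["R"]@X+c["t"]); return (p[:2]/p[2]).round(1),p[2].round(3)
print("cam",-c["R"].T@c["t"],"f",c["intrinsics"][0,0]);print(c["R"].round(3))
print("inner end",pr(g+.02*ax+.008*ay),pr(g+.02*ax-.008*ay),"seen about rows 208-213, cols 241.5,268")
print("axis",pr(g+.07*ax),"seen row ~119")
for h in(0,.01,.02,.03,.04):
  print("tip corner +x +y at",h,pr(s["ee_pos"]+.011*ax+.012*ay+[0,0,h]),pr(s["ee_pos"]+.011*ax-.012*ay+[0,0,h]))
E
```

```text
cam [0.51614164 0.24905136 0.28846902] f 288.4346119593673
[[ 0.239 -0.971 -0.001]
 [-0.919 -0.227  0.322]
 [-0.313 -0.076 -0.947]]
inner end (array([237.6, 211.9]), np.float64(0.167)) (array([265.3, 212. ]), np.float64(0.167)) seen about rows 208-213, cols 241.5,268
axis (array([251.3, 123.5]), np.float64(0.151)) seen row ~119
tip corner +x +y at 0 (array([234.1, 212.7]), np.float64(0.188)) (array([270.9, 212.7]), np.float64(0.188))
tip corner +x +y at 0.01 (array([233.1, 218.9]), np.float64(0.179)) (array([271.8, 218.9]), np.float64(0.179))
tip corner +x +y at 0.02 (array([231.9, 225.9]), np.float64(0.169)) (array([272.8, 225.9]), np.float64(0.169))
tip corner +x +y at 0.03 (array([230.7, 233.7]), np.float64(0.16)) (array([274. , 233.7]), np.float64(0.16))
tip corner +x +y at 0.04 (array([229.2, 242.4]), np.float64(0.15)) (array([275.3, 242.5]), np.float64(0.15))
```

The camera pose agrees with the scene (within ~3 px), but the visible shut tips sit about 28–30 mm above the reported TCP – over the grip, not around it. Open, go down 24 mm watching force, and close again.

```bash
python3 -m creep '[[[0,0,0,0],[0,0,0,0],[0,0,0,0],[0,0,0,0],[0,0,0,0],[0,0,0,0],[0,0,0,0],[0,0,0,0]]]' -1; python3 -m creep '[[[0,0,0.15,0],[0,0,0.15,0],[0,0,0.15,0],[0,0,0.15,0],[0,0,0,0],[0,0,0,0]]]'; python3 -m creep '[[[0,0,0,0],[0,0,0,0],[0,0,0,0],[0,0,0,0],[0,0,0,0],[0,0,0,0],[0,0,0,0],[0,0,0,0],[0,0,0,0],[0,0,0,0]]]' 1
```

```text
t: 6.5
ee_pos: [0.4345, 0.2296, 0.1146]
orientation: [180.0, 0.0, 13.8]
force: [0.3, 0.2, 0.1]
grip_width: 0.0854
t: 7.1
ee_pos: [0.4345, 0.2295, 0.0903]
orientation: [180.0, 0.0, 13.8]
force: [-1.2, 0.0, 1.0]
grip_width: 0.0855
t: 8.1
ee_pos: [0.4346, 0.2296, 0.0908]
orientation: [180.0, -0.0, 13.8]
force: [-1.3, -0.8, 4.8]
grip_width: 0.0138
```

```bash
python3 - <<'E'
from h import *
import cv2
im=env.capture("wrist")[:,:,::-1];sd=env.capture("side")[:,:,::-1]
a=cv2.resize(im[170:305,180:330],(450,405),interpolation=cv2.INTER_CUBIC)
b=cv2.resize(sd[250:331,280:350],(350,405),interpolation=cv2.INTER_CUBIC)
cv2.imwrite("pics/w5.png",np.hstack([a,b]))
E
```

```text
(no output)
```

View pics/w5.png

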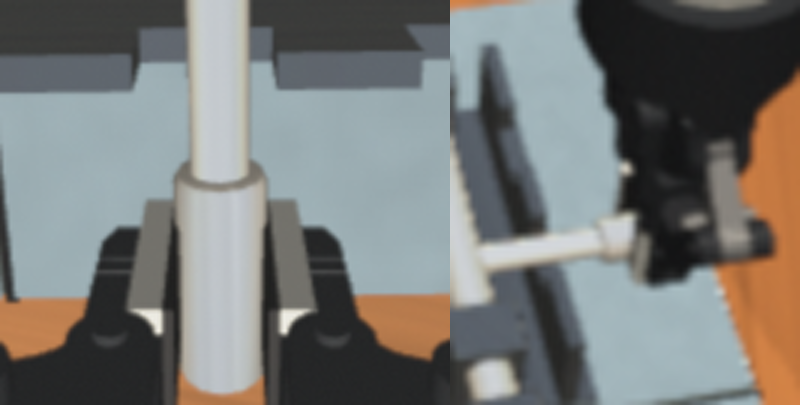

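Now the grip is between the pads (inner collar seen ahead of pads, tips below the grip in the side view). Lift along the arc.

```bash
python3 -m creep '[[[0.01,0,-0.13,0],[0.01,0,-0.13,0],[0.03,0,-0.13,0],[0.03,0,-0.13,0],[0.05,0,-0.12,0],[0.05,0,-0.12,0],[0.055,0,-0.1,0],[0.055,0,-0.1,0],[0,0,0,0],[0,0,0,0],[0,0,0,0]]]'; python3 - <<'E'
from h import *
import cv2
sd=env.capture("side")[:,:,::-1]
cv2.imwrite("pics/s6.png",cv2.resize(sd[230:374,210:365],(620,576),interpolation=cv2.INTER_CUBIC))
E
```

```text
t: 9.3
ee_pos: [0.4512, 0.234, 0.1289]
orientation: [-180.0, -0.6, 13.9]
force: [13.2, 4.1, -13.5]
grip_width: 0.0129
```

View pics/s6.png

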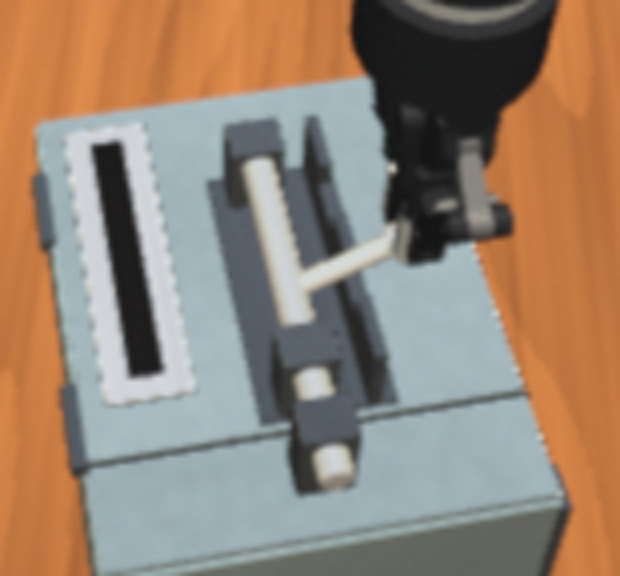

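The handle is lifted about 30° above the guard. Slide along tool +y by 46 mm.

```bash
python3 -m creep '[[[0,0.1,0,0],[0,0.1,0,0],[0,0.1,0,0],[0,0.1,0,0],[0,0.1,0,0],[0,0.1,0,0],[0,0.1,0,0],[0,0.1,0,0],[0,0.1,0,0],[0,0.1,0,0],[0,0.1,0,0],[0,0.06,0,0],[0,0,0,0],[0,0,0,0],[0,0,0,0]]]'; python3 - <<'E'
from h import *
import cv2
sd=env.capture("side")[:,:,::-1]
cv2.imwrite("pics/s7.png",cv2.resize(sd[230:374,210:365],(620,576),interpolation=cv2.INTER_CUBIC))
E
```

```text
t: 10.85
ee_pos: [0.463, 0.1889, 0.129]
orientation: [-180.0, -0.7, 13.9]
force: [16.3, 3.5, -13.5]
grip_width: 0.0131
```

View pics/s7.png

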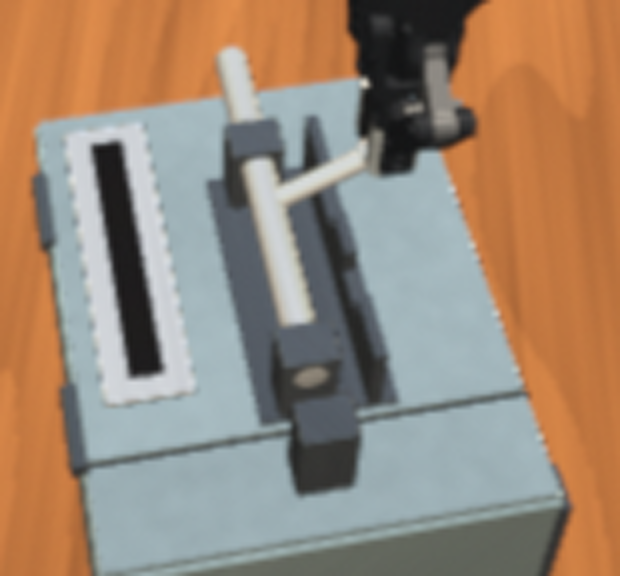

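The bolt is out of the keeper (46.6 mm travel). Lower along the reversed arc.

```bash
python3 -m creep '[[[-0.055,0,0.1,0],[-0.055,0,0.1,0],[-0.05,0,0.12,0],[-0.05,0,0.12,0],[-0.03,0,0.13,0],[-0.03,0,0.13,0],[-0.01,0,0.13,0],[-0.01,0,0.12,0],[0,0,0,0],[0,0,0,0],[0,0,0,0]]]'
```

```text
t: 12.0
ee_pos: [0.4405, 0.183, 0.094]
orientation: [180.0, 0.5, 13.8]
force: [-19.8, -5.7, 34.8]
grip_width: 0.013
```

```bash
python3 -m creep '[[[0.05,0,-0.06,0],[0,0,0,0],[0,0,0,0]]]'; python3 -m creep '[[[0,0,0,0],[0,0,0,0],[0,0,0,0],[0,0,0,0],[0,0,0,0],[0,0,0,0],[0,0,0,0],[0,0,0,0]]]' -1;  python3 -m creep '[[[0,0,-0.3,0],[0,0,-0.6,0],[0,0,-0.8,0],[0,0,-0.8,0],[0,0,-0.8,0],[0,0,-0.5,0],[-0.9,0,0,0],[-0.9,0,0,0],[0,0,0,0],[0,0,0,0]]]'; python3 - <<'E'
from h import *
import cv2
sd=env.capture("side")[:,:,::-1];tp=env.capture("top")[:,:,::-1]
a=cv2.resize(sd[240:370,210:355],(435,390),interpolation=cv2.INTER_CUBIC)
b=cv2.resize(tp[150:280,85:205],(360,390),interpolation=cv2.INTER_CUBIC)
cv2.imwrite("pics/f8.png",np.hstack([a,b]))
cv2.imwrite("pics/top8.png",tp)
# plain chest unchanged?
o=cv2.imread("pics/top0.png");print("plain diff",cv2.absdiff(o[70:205,270:420],tp[70:205,270:420]).max())
E
```

```text
t: 12.3
ee_pos: [0.4403, 0.1829, 0.0944]
orientation: [180.0, 0.8, 13.8]
force: [-18.4, -5.0, 24.3]
grip_width: 0.0131
t: 13.1
ee_pos: [0.4476, 0.185, 0.0933]
orientation: [180.0, 0.0, 13.8]
force: [-0.1, 0.4, 0.1]
grip_width: 0.0854
t: 14.1
ee_pos: [0.3776, 0.1678, 0.2458]
orientation: [-180.0, -0.1, 13.8]
force: [0.5, 0.2, -0.6]
grip_width: 0.0853
plain diff 7
```

View pics/f8.png

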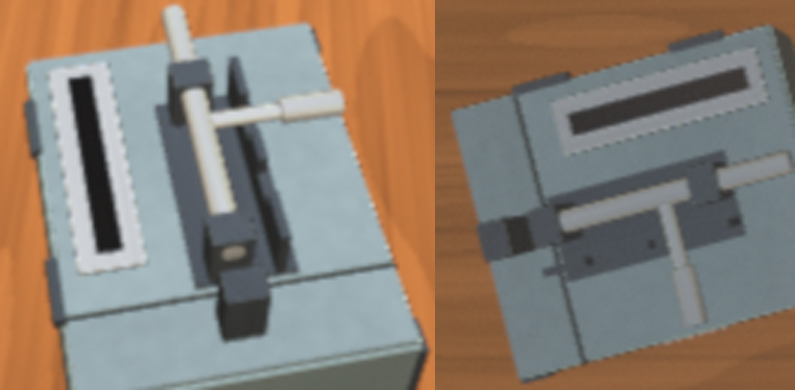

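```bash
python3 - <<'E'
from h import *
t=ray("top",(85+253/3-.4,150+297/3-.4));s=ray("side",(210+313/3-.4,240+103.5/3-.4))
p=tri(t,s);q=onz("top",(85+253/3-.4,150+297/3-.4),.134);g=np.array([.434,.2304,.134]);y=np.radians(13.8)
ay=np.array([-np.sin(y),np.cos(y),0]);ax=np.array([np.cos(y),np.sin(y),0])
for v in(p,q):print(v,"travel",-(v-g)@ay,"x",(v-g)@ax)
E
```

```text
[0.44545241 0.18497644 0.13796839] travel 0.04684415422656348 x 0.0002867856890745514
[0.4447663 0.1859986 0.134    ] travel 0.04568784992413991 x -0.000135694180792012
```

```bash
python3 -c "
from plant import env
print(env.sense()['t'],env.hand_in())"
```

```text
the job is handed in; nothing more can be done
14.2 None
```

The slotted chest (the left one) is unbolted. I lifted its handle over the guard, drew the bolt about 46–47 mm out of the keeper, lowered the handle into the open notch and backed the gripper clear. I handed in at 14.2 s.

**Last checks:**
- **Handle:** it measures level by triangulation from the top and side views. Its height is 138 mm against 136.5 mm by the same method at the start, and its distance from the bolt's axis has not changed.
- **Bolt:** the keeper looks empty in the last picture. The measured travel is inside the open notch's 39–50 mm, but I did not confirm that the bolt reached its end stop.
- **Plain chest:** its part of the top view is the same as at the start (largest pixel difference 7 of 255).
- **Force:** the last wrist reading with the gripper clear was near zero.

**What disagreed:**
- **Gripper position:** the first grasp closed on nothing. In the pictures the fingertips were about 28 mm above the reported tool position, so I regrasped 24 mm lower. The cause is unexplained.
- **Lowering force:** the wrist force reached about 40 N while lowering the handle, mostly vertical. I put it down to pressing into the notch, eased off slightly and released. I did not find out what part of the gripper carried it.

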